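# Open the laundry box and hang up the peg basket

### The arm

A 7-joint arm with a two-finger parallel gripper is mounted at the origin on the work surface. World frame = base frame: x ahead of the robot, y to its left, z up, the work surface at z = 0. Lengths are in m, angles in degrees, forces in N, time in s.
With the tool pointing down it reaches from about 0.35 to 0.9 m from the base axis. Payload 7.2 kg.
Tool frame: the origin (TCP) lies at the very end of the fingers, on their centre line; the grasp point (between the pads) lies 19 mm behind it (robot.grip_point_offset is the distance from the TCP to the grasp point, in m); z points along the fingers, y is the line along which they close (so a half turn about z gives the same grasp; the last joint's range is limited). The gripper opens to 88 mm and grips with 3 to 60 N. Pads are 20 mm wide; open, the fingers measure 115 mm over their backs; the gripper's body (75 mm by 178 mm) begins 61 mm behind the grasp point.
Start: joints at [72.697, 23.554, -0.728, 91.456, 0.321, 64.991, -4.71], TCP at [0.145, -0.608, 0.223] pointing down, gripper open.
Joint ranges: [-169.25, 169.25], [-16.82, 113.86], [-84.01, 82.57], [7.8, 145.47], [-59.2, 239.2], [7.22, 106.19], [-163.78, 163.78]. Speed limits (degrees/s): [136.94, 136.94, 172.46, 172.46, 180, 180, 180].

### API

Orientations are given as [roll, pitch, yaw] about the fixed x, y, z axes, in that order (R = Rz(yaw) Ry(pitch) Rx(roll)).
In Python, from bench import robot, readout, imaging gives the robot as it stands. The module is installed in compiled form; this text tells all that it offers. Calls block until the motion is done:
- robot.reach(position, orientation): joint-space move of the TCP to a pose.
- robot.line_to(position, orientation=None, velocity=0.15, force_limit=None): straight line of the TCP; orientation=None keeps the orientation; velocity is the mean speed in m/s. With force_limit (N) it stops when the force on the tool has changed by that much, and returns True; else False.
- robot.move_j(angles): joint-space move.
- robot.gripper_to(opening): opening from 0.0 (shut) to 1.0 (fully open); the grip force is fixed at half the most; returns when the fingers have stopped.
- robot.pause(seconds).
- robot.solve_ik(position, orientation): joint angles nearest the present ones, or None.
- readout.get_obs(): the state.
- imaging.camera(name): name is "scene" or "top" or "wrist"; returns the picture (400x640x3 uint8, red, green, blue); there is no depth.
- imaging.camera_params(name): a dict with "vfov" (degrees; the focal length in pixels is half the picture's height over the tangent of half this angle, whatever the lens; pixels are square), "cx", "cy" (the principal point, pixels), "position" and "orientation" of the camera in the world. Camera axes: x right, y down, z forward; pixel columns grow to the right and rows downward; lengths in m; the calibration is good to about 2 mm. A picture is of the moment at which its call begins: read the wrist's pose just before it. camera_params takes no time and is no camera call; for the wrist camera it gives the pose at the moment of the call.
A pose or a line that the arm cannot do raises robot.IKError and nothing moves.
- robot.sign_off(): hands the job in; it is judged then, once.
The state is a dict: "clock": time; "joint_positions": joint angles; "joint_velocities": joint speeds; "joint_torque": joint torques, N m; "ee_pos": TCP position; "tcp_rot": TCP orientation; "force": force on the tool from outside, world axes, zero at the start; "torque": the same for the moment, N m; "opening": opening from 0.0 (shut) to 1.0 (fully open); "grasp_force": force on a finger pad.
Only numpy, scipy, OpenCV 4.12 (cv2) and the standard library are available. Lean on these libraries where they do the work, as an engineer would, in place of code of your own. Each camera call takes 0.05 s, during which the arm holds its last target. There are 200 camera calls.

### The job

The lid of the grey storage box has been left ajar: push it open all the way until it rests on its stop, and leave it there. Then take the clothes-peg basket out of the box by its wire handle and hang it on the free hook of the stand (the one without the dustpan), with the hook in the raised kink at the middle of the handle so that the basket hangs level and still. Leave the jar in the box and the other things on the counter standing where they are.

Things in the scene. Friction and masses are not known exactly. Their poses are not given: they have to be found in the camera images.
- box: Fixed grey open-topped plastic storage box, 180 (x) x 260 (y) x 150 mm high outside, walls and floor 5 mm. Origin: centre of its underside. Its front (-x) faces roughly to the robot; the lid is hinged on its far (+x) rim.
- lid (a joint): Opening angle of the lid, rad: 0 = shut, 1.9 = on its stop, leaning back past upright. A friction hinge (0.24 N m, more than the lid's weight) keeps it at any angle; it starts ajar at 0.35 to 0.7. The lid is a flat plate, 180 (hinge to front edge) x 260 x 6 mm, clear with a grey rim, no handle, 0.18 kg: push it up from below by its free front edge.
- lid_hinge (a point): On the hinge line, middle of the lid's width, at the underside of the lid, 150 mm above the counter (0.5 mm above the box's rim).
- lid_edge (a point): Middle of the lid's front edge, at its underside; moves with the lid, 180 mm from the hinge line.
- basket: White open basket of wooden clothes pegs, 90 (x) x 130 (y) mm, rim 55 mm high, pegs below the rim, about 0.22 kg, upright on the floor of the box, roughly in line with it. Origin: centre of its underside. A rigid steel wire handle stands over it, in its y-z plane (x = 0). Alike after a half turn.
- bail (a point): Underside of the 8 mm handle wire at the middle of its kink, basket frame (0, 0, 134 mm): it comes to rest on the hook. The wire rises at |y| = 61 mm, has level shoulders from |y| = 55 to 14 mm (centre line z = 125 mm) and between them the raised kink (centre line z = 138 mm for |y| under 6 mm). Grip a shoulder across x, e.g. at |y| = 36 mm, to keep the kink free.
- stand: Fixed steel stand, base plate 150 (x) x 200 (y) x 12 mm; origin: centre of its underside. A post at x = +55 mm carries a 12 mm bar along y at z = 212 mm with two alike hooks of 8 mm wire pointing to -x, at y = -65 mm (free) and y = +65 mm (with a fixed black dustpan, 80 mm wide, x from -36 to 0 mm, from z = 25 mm up to the hook).
- hook_seat (a point): Top of the free hook's wire at its lowest part, stand frame (-12.5, -65, 195 mm). The wire slopes down from the bar to this seat (x = -5 to -20 mm) and turns up to its tip at x = -36 mm, top z = 223 mm. The hook must enter between handle and basket rim: bring the handle over the tip from the -x side, then lower it.
- jar: Closed glass jar, diameter 60, 100 mm high, 0.25 kg, upright in the box beside the basket. Origin: centre of its underside. Leave it standing there.
- bottle: White bottle, diameter 60, 195 mm high, upright on the counter between box and stand. Origin: centre of its underside. Leave alone.
- cup: White ceramic cup, rim diameter 70, 80 mm high, on the counter. Origin: centre of its underside. Leave alone.
- soap: Green bottle, diameter 48, 130 mm high, on the counter on the robot's side of the white bottle. Origin: centre of its underside. Leave alone.
Things that resemble listed ones, but are neither listed nor needed, are in the scene too. Leave any pink or yellow look-alike of the basket alone.

How it is judged:
By the outcome, as a careful person would: the job done as asked, in the order asked, and still so for the second after the job is handed in, with the robot touching nothing.
It also fails if it takes over 59 s, if anything falls off the work surface, if the arm or the gripper's body presses on something with over 40 N, if the wrist force passes 120 N, or if a joint passes its speed limit or range.

## Working session

There is one attempt and no reset: what is moved stays moved. The work goes in short steps, each a Python script; the robot and the scene stay as the last script left them, time stands still between calls to the robot, and variables do not carry over. Pictures are saved under pics/ and viewed, at most 10 in all, crops included, and the job is handed in when it is done.

```bash
mkdir -p pics
python3 - <<'E'
from bench import robot, readout, imaging
import cv2
for n in("scene","top"):
    cv2.imwrite(f"pics/{n}0.png",imaging.camera(n)[:,:,::-1]); print(n,imaging.camera_params(n))
print(imaging.camera_params("wrist"));print(readout.get_obs())
E
```

```text
scene {'vfov': 44.597319267854836, 'cx': 316.4292108254814, 'cy': 203.14702297668526, 'position': array([1.10206725, 0.75029355, 1.0784433 ]), 'orientation': array([-134.74681083,   -0.87805134,  143.36892706])}
top {'vfov': 57.46503602501055, 'cx': 320.2133558331199, 'cy': 200.42862679439816, 'position': array([ 0.3679278 , -0.00479066,  0.99896237]), 'orientation': array([-169.72189113,   -1.3773343 ,  -89.1489621 ])}
{'vfov': 71.21977967371178, 'cx': 320.6262454030047, 'cy': 197.1080227169601, 'position': array([ 0.22060139, -0.58852144,  0.38418629]), 'orientation': array([ 1.63160444e+02,  8.86494573e-02, -7.65246857e+01])}
{'clock': 0.1, 'joint_positions': array([72.69762669, 23.5956923 , -0.72829759, 91.4980241 ,  0.31978175,
       64.99014903, -4.71097386]), 'joint_velocities': array([-0.11190729, -0.03153488, -0.16156243, -0.07699664, -0.0314535 ,
       -0.02567463, -0.00479709]), 'joint_torque': array([ 2.30713718e-03, -5.89101076e+01,  6.43595383e-01, -2.91710114e+01,
       -5.37709671e-02,  1.44698139e-02,  2.37305795e-05]), 'ee_pos': array([ 0.14465241, -0.60757108,  0.22189914]), 'tcp_rot': array([-1.79918299e+02,  4.81365770e-03,  1.33944270e+01]), 'force': array([-0.36523919,  0.42691005, -0.56171798]), 'torque': array([-0.05953662,  0.02896949,  0.03994287]), 'grasp_force': 0.0, 'opening': 1.0021231225426517}
```

View pics/scene0.png

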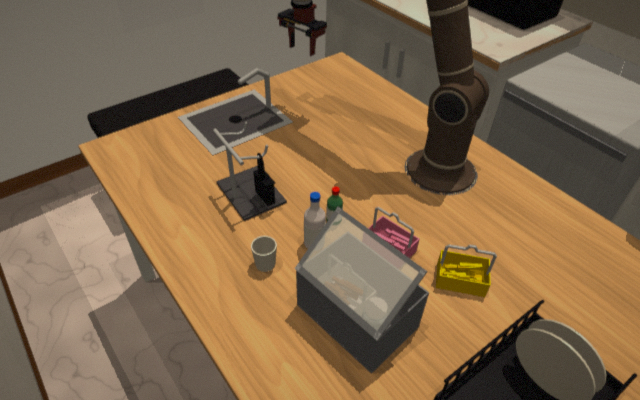

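View pics/top0.png

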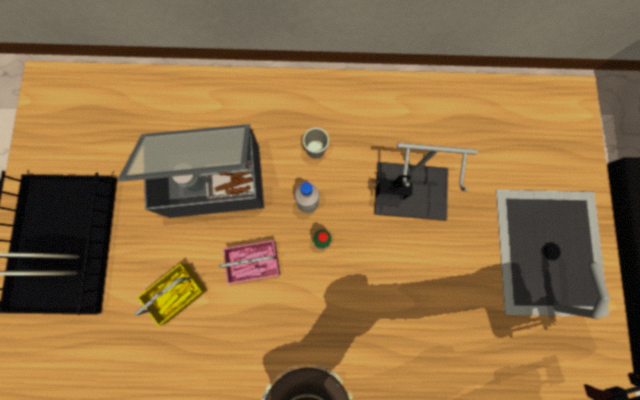

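The top view has +x up and +y left. The box is at (205,175) with the lid ajar. The stand is at (410,190), cup (315,142), bottle (307,195) and soap (321,238). There are three basket candidates: pink (250,260), yellow (170,292), and white inside the box at (233,183). The white one matches the description. I'll enlarge it to confirm.

Run:
```python
import cv2,numpy as np
t=cv2.imread("pics/top0.png");s=cv2.imread("pics/scene0.png")
r=lambda im,x,y,w,h,k:cv2.resize(im[y:y+h,x:x+w],None,fx=k,fy=k,interpolation=cv2.INTER_CUBIC)
# box top crop origin (115,118) x5 ; stand crop origin (365,135)x5
cv2.imwrite("pics/c1.png",r(t,112,115,160,105,5))
cv2.imwrite("pics/c2.png",np.hstack([r(t,370,138,112,84,3.5),r(s,210,120,80,98,3)]) if 0 else np.vstack([np.hstack([r(t,370,138,110,88,3.5),np.zeros((308,5,3),np.uint8),r(s,205,120,110,88,3.5)])]))
```

```text
(no output)
```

View pics/c1.png

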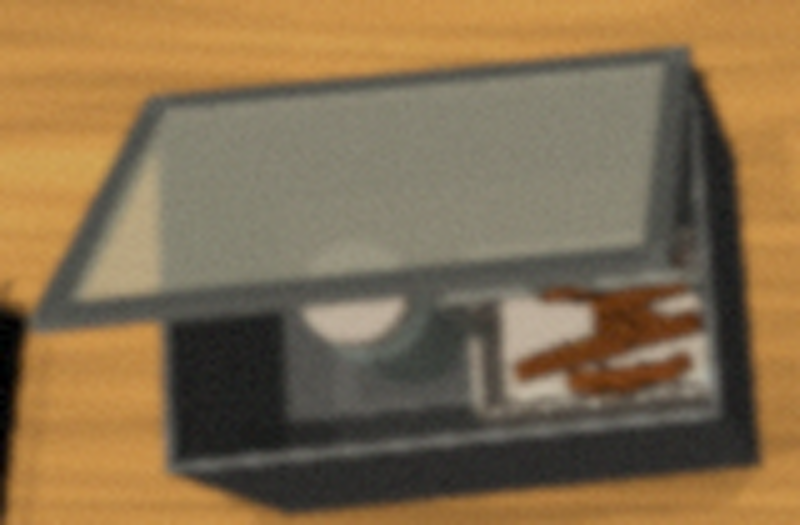

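View pics/c2.png

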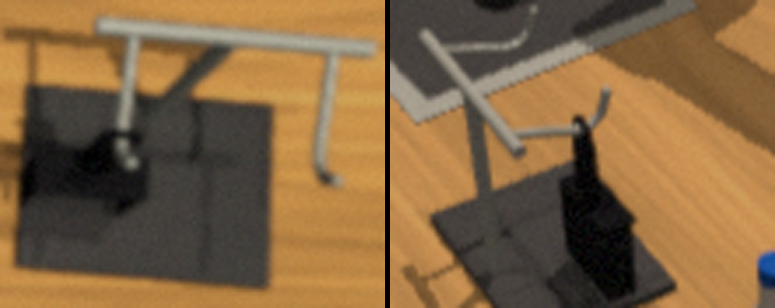

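The crop shows the white basket with brown pegs in the right (−y) part of the box, at (240,182). The jar lid is at (183,178). The free hook is the right one, with its tip at (466,189); the dustpan is on the left one. Next I'll fit poses by reprojection.

```bash
cat > h.py <<'E'
from bench import robot, readout, imaging
import cv2, numpy as np
from scipy.spatial.transform import Rotation as R
from scipy.optimize import least_squares
def cam(p):
    f=200/np.tan(np.radians(p["vfov"]/2)); return f,R.from_euler("xyz",p["orientation"],degrees=True).as_matrix(),np.array(p["position"])
def proj(P,p):
    f,M,t=cam(p); c=(np.atleast_2d(P)-t)@M
    return c[:,:2]/c[:,2:]*f+[p["cx"],p["cy"]]
def unproj(u,z,p):
    f,M,t=cam(p); d=M@np.array([(u[0]-p["cx"])/f,(u[1]-p["cy"])/f,1]); return t+d*(z-t[2])/d[2]
def place(P,x,y,yaw): return R.from_euler("z",yaw).apply(P)+[x,y,0]
def fit(model,px,p,x0,unit=1):
    r=least_squares(lambda q:(proj(model(q),p)-px).ravel(),x0,loss="soft_l1"); return r.x,np.round(proj(model(r.x),p)-px,1)
E
python3 - <<'E'
from h import *
np.set_printoptions(precision=4,suppress=True)
p=imaging.camera_params("top")
o=np.array([112,115]); c=lambda l:np.array(l)/5+o
px=c([(170,472),(718,415),(760,462),(290,512),(35,325),(660,262),(155,97),(688,48)])
def box(q):
    a=q[3]; L=lambda d,y:(.09-d*np.cos(a)-.006*np.sin(a)*0,y,.15+d*np.sin(a)+.003)
    return place(np.array([(-.09,.13,.15),(-.09,-.13,.15),(-.09,-.13,0),(-.09,.13,0),L(.18,.13),L(.18,-.13),L(0,.13),L(0,-.13)]),*q[:3])
q,e=fit(box,px,p,[.5,.2,0,.5]); print("box",q,e.tolist())
px=np.array([(30,87),(272,105),(268,288),(18,268),(100,25),(373,48),(335,180),(332,55)])/3.5+[370,138]
st=lambda q:place(np.array([(.075,.1,.012),(.075,-.1,.012),(-.075,-.1,.012),(-.075,.1,.012),(.055,.078,.218),(.055,-.078,.218),(-.034,-.065,.221),(.049,-.065,.216)]),*q)
s,e=fit(st,px,p,[.5,-.2,0]); print("stand",s,e.tolist())
print("seat",place(np.array([[-.0125,-.065,.195]]),*s), "barends",[unproj(px[i],.212,p) for i in(4,5)])
# basket rim corners z=.005+.055: near-left, near-right(hidden?), 
for u in [(487,415),(715,410)]: print("rim",unproj(c([u])[0],.06,p))
print("jar",unproj(c([(355,293)])[0],.105,p))
for n,u,z in [("bottle",(307,188),.195),("soap",(322,237),.13),("cup",(315.5,137),.08)]: print(n,unproj(u,z,p))
# inverse check hook in scene
ps=imaging.camera_params("scene")
print("seat,tip in scene", proj(place(np.array([[-.0125,-.065,.195],[-.034,-.065,.221]]),*s),ps),"lid corners",proj(box(q)[4:],ps))
E
```

```text
box [0.6    0.2679 0.1241 0.6865] [[-1.4, -0.6], [0.8, -0.7], [0.4, 0.1], [-0.7, -0.1], [-0.8, 0.1], [2.5, 0.0], [-0.8, 0.7], [0.8, 0.3]]
stand [ 0.5788 -0.2796 -0.0655] [[-1.4, -0.8], [0.1, 0.0], [0.3, 0.4], [-0.8, 0.1], [4.2, 0.5], [-5.0, -0.2], [0.4, -0.2], [0.6, 0.1]]
seat [[ 0.562  -0.3436  0.195 ]] barends [array([ 0.6417, -0.1974,  0.212 ]), array([ 0.6302, -0.3752,  0.212 ])]
rim [0.5394 0.2634 0.06  ]
rim [0.5444 0.1455 0.06  ]
jar [0.592  0.3204 0.105 ]
bottle [0.5419 0.0082 0.195 ]
soap [ 0.4375 -0.0289  0.13  ]
cup [ 0.7051 -0.0094  0.08  ]
seat,tip in scene [[239.279  130.3015]
 [244.9162 120.9782]] lid corners [[425.5931 268.975 ]
 [336.9169 204.5621]
 [375.9815 338.2263]
 [293.7507 266.5746]]
```

Residuals are small, apart from the bar ends, whose length isn't specified. The sizes and the scene-view check (hook tip, lid corners) agree. The lid angle is about 0.69. Next I'll open the lid, checking feasibility first.

```bash
cat >> h.py <<'E'
BX=(.600,.2679,.124); ST=(.5788,-.2796,-.0655)
inbox=lambda P:place(np.array(P,float).reshape(-1,3),*BX)[0]
E
cat > lid.py <<'E'
from h import *
import sys
t=float(sys.argv[1]); o=[180,-(90-t),np.degrees(BX[2])]
u=np.array([np.sin(np.radians(t)),np.cos(np.radians(t))])  # finger width dir (x,z)
def tcp(a,r=.155,gap=0):
    d=np.array([np.sin(a),np.cos(a)]); h=.010*abs(u@d)+gap
    q=np.array([.09,.15])+r*np.array([-np.cos(a),np.sin(a)])-d*h
    return inbox([q[0],0,q[1]])
start=tcp(.69,gap=.02); pre=start-R.from_euler("z",BX[2]).apply([.12,0,-.0])
arc=[tcp(a) for a in np.linspace(.69,1.86,8)]
over=[.145,-.608,.42]
if len(sys.argv)<3:
    for P in [pre,start]+arc: print(np.round(P,3),robot.solve_ik(P,o))
else:
    robot.line_to(over,velocity=.3)
    robot.reach(pre+[0,0,.1],o); robot.line_to(pre,velocity=.25); robot.gripper_to(0); robot.line_to(start,o,velocity=.2)
    for P in arc: robot.line_to(P,o,velocity=.12); print(np.round(readout.get_obs()["force"],1))
    for a in (1.92,1.98):
        if robot.line_to(tcp(a),o,velocity=.04,force_limit=8): print("stop",a); break
    ob=readout.get_obs(); print(ob["clock"],ob["force"],ob["ee_pos"],tcp(1.9))
    robot.line_to(ob["ee_pos"]-R.from_euler("z",BX[2]).apply([.15,0,0]),o,velocity=.3)
    cv2.imwrite("pics/lid1.png",imaging.camera("top")[:,:,::-1]); cv2.imwrite("pics/lid1s.png",imaging.camera("scene")[:,:,::-1]); print(readout.get_obs()["clock"])
E
python3 lid.py 15; python3 lid.py 35
```

```text
[0.433 0.247 0.226] None
[0.552 0.262 0.226] [-24.50885014  29.42624714 -36.07257562 143.87417718 127.70445631
  80.84136211 109.94031881]
[0.565 0.264 0.242] [-22.63528322  26.86759972 -36.0702544  142.34081961 128.11198142
  77.02506208 112.23498946]
[0.582 0.266 0.262] [-20.19737795  23.9813953  -36.0743226  140.08802746 128.51673868
  72.19697074 115.15366247]
[0.603 0.268 0.279] [ -7.96175939  25.59804384 -47.77253287 136.91543747 129.14067311
  71.96452882 122.23771401]
[0.627 0.271 0.292] [ -5.62339514  24.98555064 -47.77788258 133.99221441 129.96791257
  68.34848518 124.68029571]
[0.652 0.274 0.301] [-13.07023499  22.16403644 -36.10002939 131.42250529 131.22067171
  61.79352401 122.36881061]
[0.679 0.278 0.305] [-11.21815915  23.49475511 -36.10062229 128.27940966 132.48769069
  59.80687172 124.16114905]
[0.707 0.281 0.304] [ -9.69836315  25.52431016 -36.09861531 125.1731082  133.91948146
  58.48297913 125.64933455]
[0.733 0.284 0.299] [ -8.51039961  28.03162656 -36.09706914 122.24369864 135.48177099
  57.75110133 126.81523469]
[0.433 0.247 0.226] None
[0.552 0.262 0.226] [-58
[... 300 characters left out ...]
647 137.65049334]
[0.602 0.268 0.278] [-75.28739475   7.98296408  34.73900979 130.54122724 101.87391519
  24.62347962 142.23854657]
[0.625 0.271 0.291] [-73.02380545   8.78888175  34.73047867 127.33159561  98.54460159
  22.37931076 147.23744126]
[0.65  0.274 0.3  ] [-80.47983275  11.81117298  46.73017759 124.53793164  97.15369791
  16.72179731 149.05425925]
[0.676 0.277 0.305] [-77.55703421  14.42920858  46.67725206 121.32200362  95.25897604
  13.50518283 151.32854572]
[0.703 0.281 0.304] [-74.58529698  17.55357157  46.55894626 118.22866194  94.81635569
  10.2616725  151.65575591]
[0.73  0.284 0.299] [-63.01536116  18.57842322  34.64499608 114.87592079  94.2973628
  11.96990923 153.64442569]
```

```bash
cat > edit.py <<'E'
s=open("lid.py").read()
s=s.replace('''def tcp(a,''','''yaw=float(sys.argv[2]); o[2]=yaw
T=np.radians(t); b=np.array([-np.cos(T),np.sin(T)])
def tcp(a,''').replace("r=.155","r=.15")
s=s.replace('''    return inbox([q''','''    if a<T: q=np.array([.09,.15])+.18*np.array([-np.cos(a),np.sin(a)])-.03*b-(.01+gap)*u
    return inbox([q''').replace("<3","<4")
s=s.replace('[.12,0,-.0]','[.05,0,-.0]').replace('''    for P in [pre,start]+arc: print(np.round(P,3),robot.solve_ik(P,o))''','''    print(t,yaw)
    for P in [pre,start,arc[0],arc[4],arc[7]]: print(np.round(P,3),np.round(robot.solve_ik(P,o) or [0]))''')
open("lid.py","w").write(s)
E
python3 edit.py; for t in 45 55 65; do for y in 7 25 ; do python3 lid.py $t $y; done; done
```

```text
45.0 7.0
45.0 25.0
55.0 7.0
[0.495 0.255 0.223] [0]
55.0 25.0
65.0 7.0
65.0 25.0Traceback (most recent call last):
  File "lid.py", line 17, in <module>
    for P in [pre,start,arc[0],arc[4],arc[7]]: print(np.round(P,3),np.round(robot.solve_ik(P,o) or [0]))
                                                                            ^^^^^^^^^^^^^^^^^^^^^^^^^^
ValueError: The truth value of an array with more than one element is ambiguous. Use a.any() or a.all()
Traceback (most recent call last):
  File "lid.py", line 17, in <module>
    for P in [pre,start,arc[0],arc[4],arc[7]]: print(np.round(P,3),np.round(robot.solve_ik(P,o) or [0]))
                                                                            ^^^^^^^^^^^^^^^^^^^^^^^^^^
ValueError: The truth value of an array with more than one element is ambiguous. Use a.any() or a.all()
Traceback (most recent call last):
  File "lid.py", line 17, in <module>
    for P in [pre,start,arc[0],arc[4],arc[7]]: print(np.round(P,3),np.round(robot.solve_ik(P,o) or [0]))
                                                                        
[... 589 characters left out ...]
le>
    for P in [pre,start,arc[0],arc[4],arc[7]]: print(np.round(P,3),np.round(robot.solve_ik(P,o) or [0]))
                                                                            ^^^^^^^^^^^^^^^^^^^^^^^^^^
ValueError: The truth value of an array with more than one element is ambiguous. Use a.any() or a.all()
Traceback (most recent call last):
  File "lid.py", line 17, in <module>
    for P in [pre,start,arc[0],arc[4],arc[7]]: print(np.round(P,3),np.round(robot.solve_ik(P,o) or [0]))
                                                                            ^^^^^^^^^^^^^^^^^^^^^^^^^^
ValueError: The truth value of an array with more than one element is ambiguous. Use a.any() or a.all()
```

```bash
sed -i 's/np.round(robot.solve_ik(P,o) or \[0\])/(lambda k: None if k is None else np.round(k).astype(int))(robot.solve_ik(P,o))/' lid.py; for t in 45 55 65; do for y in 7 25 ; do python3 lid.py $t $y; done; done
```

```text
45.0 7.0
[0.502 0.256 0.222] [ -4   8 -48 133  84  35 157]
[0.552 0.262 0.222] [-33   8 -13 130  83  28 159]
[0.566 0.264 0.236] None
[0.65  0.274 0.295] [ -69   11   37  117   45   19 -157]
[0.727 0.284 0.295] [ -62   19   37  108   21   16 -132]
45.0 25.0
[0.502 0.256 0.222] [-48   0  11 139 111   9 150]
[0.552 0.262 0.222] [-22   6 -13 132 113   8 152]
[0.566 0.264 0.236] None
[0.65  0.274 0.295] [ -14   10  -15  116   26   11 -116]
[0.727 0.284 0.295] [   1   19  -31  106   40   16 -125]
55.0 7.0
[0.495 0.255 0.223] None
[0.544 0.261 0.223] [ -74    7   36  125   37   23 -154]
[0.56  0.263 0.234] [ -73    8   36  123   33   23 -148]
[0.649 0.274 0.295] [ -55   12   23  108   20   30 -130]
[0.726 0.284 0.296] [   0   25  -42   95   50   44 -148]
55.0 25.0
[0.495 0.255 0.223] [ -36    1   -1  131   26   15 -124]
[0.544 0.261 0.223] [  -1    9  -35  124   34   17 -129]
[0.56  0.263 0.234] [   1    9  -36  121   32   19 -125]
[0.649 0.274 0.295] [   2   14  -34  106   22   28 -111]
[0.726 0.284 0.296] [  16   29  -57   96   45   39 -124]
65.0 7.0
[0.488 0.254 0.225] [ -63    4   23  123   22   35 -139]
[0.537 0.26  0.225] [ -48    9   11  117   19   34 -134]
[0.555 0.262 0.233] [ -47   10   11  114   17   35 -132]
[0.648 0.274 0.295] [   2   21  -45   96   36   52 -139]
[0.725 0.283 0.296] [  -1   28  -42   85   37   55 -136]
65.0 25.0
[0.488 0.254 0.225] [  35   19  -81  120   43   39 -136]
[0.537 0.26  0.225] [  16   15  -56  115   31   35 -123]
[0.555 0.262 0.233] [  14   16  -53  112   30   36 -121]
[0.648 0.274 0.295] [  18   26  -61   96   36   50 -120]
[0.725 0.283 0.296] [   7   29  -47   86   31   51 -112]
```

```bash
python3 lid.py 65 25 go
```

```text
[0.3 0.8 0.4]
[-1.6 -0.6 -1.1]
[ 0.4 -0.3 -0.8]
[-0.6 -0.2 -0. ]
[0.7 0.1 0.9]
[-0.6  0.  -0.2]
[ 0.2 -1.3 -0.3]
[-1.1 -0.7  1.4]
stop 1.92
9.625 [-6.3618453  -2.8601488   6.02264865] [0.72739805 0.28460309 0.29498427] [0.73065952 0.28418533 0.29427597]
10.375
```

Run:
```python
import cv2,numpy as np
t=cv2.imread("pics/lid1.png");s=cv2.imread("pics/lid1s.png")
a=cv2.resize(t[80:225,105:275],None,fx=2.35,fy=2.35,interpolation=cv2.INTER_CUBIC)
b=cv2.resize(s[170:380,270:450],None,fx=2,fy=2,interpolation=cv2.INTER_CUBIC)
o=np.zeros((430,a.shape[1]+b.shape[1],3),np.uint8);o[:a.shape[0],:a.shape[1]]=a;o[:b.shape[0],a.shape[1]:]=b;print(a.shape)
cv2.imwrite("pics/v.png",o)
```

```text
(341, 400, 3)
```

View pics/v.png

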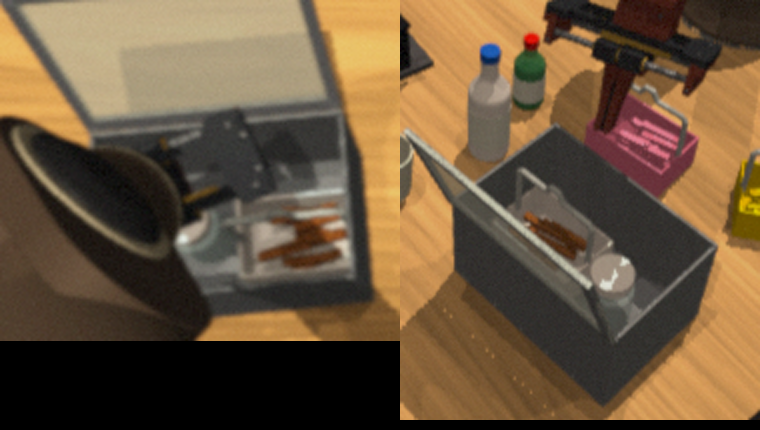

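The top crop shows the lid leaning back past upright. In the scene crop it stands beyond the far rim, and the basket, jar, bottle and soap are undisturbed. Next is a wrist view from above the basket.

Run:
```python
from h import *
p=readout.get_obs()["ee_pos"]; robot.line_to([p[0],p[1],.42],velocity=.3)
robot.reach([.55,.20,.36],[180,0,97]); robot.gripper_to(1)
robot.pause(.2)
P=imaging.camera_params("wrist"); im=imaging.camera("wrist"); np.save("w.npy",P,allow_pickle=True)
cv2.imwrite("pics/w1.png",im[:,:,::-1])
s=imaging.camera("scene"); cv2.imwrite("pics/s2.png",s[:,:,::-1])
o=readout.get_obs();print(o["clock"],o["ee_pos"],o["joint_positions"],P)
```

```text
13.7167 [0.55001481 0.19997217 0.36000788] [ 16.18415604  24.66749317 -58.95969609  82.52840826  21.05568621
  84.53588375 -35.40140315] {'vfov': 71.21977967371178, 'cx': 320.6262454030047, 'cy': 197.1080227169601, 'position': array([0.53882114, 0.27977929, 0.52228919]), 'orientation': array([1.63200437e+02, 3.07729662e-02, 7.07816069e+00])}
```

View pics/w1.png

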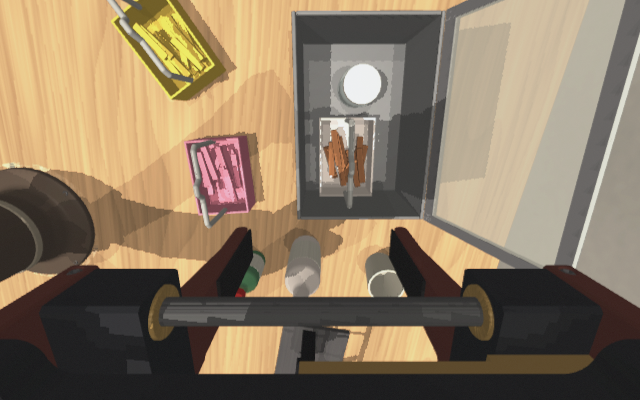

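The wrist view (right = +x, up = +y) shows the white basket at rim corners about (320,118), (376,118), (372,195), (320,195). Its handle runs (351,120) to (349,207), with the jar at (362,84). Now an enlarged crop.

Run:
```python
import cv2
t=cv2.imread("pics/w1.png")
cv2.imwrite("pics/w1c.png",cv2.resize(t[105:217,290:395],None,fx=5.3,fy=5.3,interpolation=cv2.INTER_CUBIC))
```

```text
(no output)
```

View pics/w1c.png

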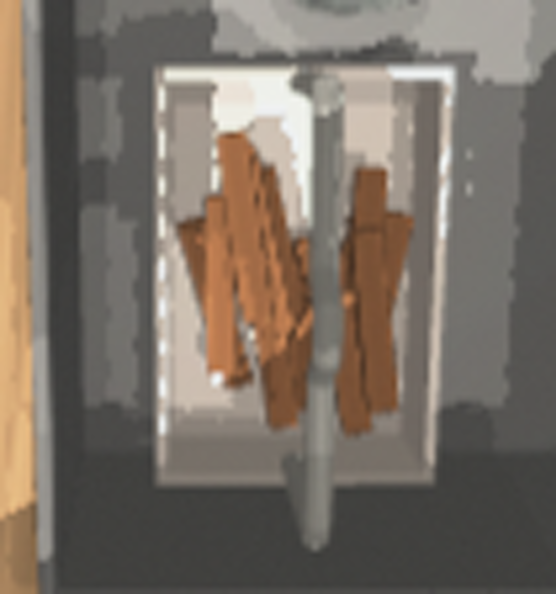

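Run:
```python
from h import *
np.set_printoptions(precision=4,suppress=True)
P=np.load("w.npy",allow_pickle=True).item()
c=lambda l:np.array(l)/5.3+[290,105]
px=c([(157,67),(455,67),(433,485),(157,483),(326,90),(318,545),(325,355)])
m=lambda q:place(np.array([(-.045,.065,.06),(.045,.065,.06),(.045,-.065,.06),(-.045,-.065,.06),(0,.06,.13),(0,-.063,.128),(0,0,.143)]),*q)
q,e=fit(m,px,P,[.55,.2,.1]); print(q,np.degrees(q[2]),e.tolist(),"box frame",R.from_euler("z",-BX[2]).apply(q-np.array(BX))[:2])
# box rim check: outer corners in wrist view
print("box rim",proj(place(np.array([(-.09,.13,.15),(.09,.13,.15),(-.09,-.13,.15),(.09,-.13,.15)]),*BX),P))
jar=unproj((362,84),.105,P);print("jar",jar)
for a in(1.8,1.9):
  L=place(np.array([(.09-.18*np.cos(a),y,.15+.18*np.sin(a)) for y in(.13,-.13)]),*BX)
  print("lid",proj(L,imaging.camera_params("scene")),proj(L,P))
```

```text
[0.5902 0.2127 0.1273] 7.292094619505259 [[-0.4, 0.4], [-0.2, 0.2], [-0.0, -0.4], [-0.0, 0.1], [0.5, 0.7], [-0.5, 0.1], [0.5, -3.9]] box frame [-0.0166 -0.0535]
box rim [[294.2782  13.3301]
 [449.2552  13.2194]
 [299.3173 221.8398]
 [425.1423 221.8108]]
jar [0.591  0.3249 0.105 ]
lid [[370.6991 303.3515]
 [277.7299 226.2329]] [[660.0272 -93.6178]
 [550.064  300.7758]]
lid [[364.0709 310.4538]
 [271.4901 232.0242]] [[680.0205 -87.569 ]
 [565.9041 296.9997]]
```

Run:
```python
import cv2
t=cv2.imread("pics/s2.png")
cv2.imwrite("pics/s2c.png",cv2.resize(t[180:370,250:440],None,fx=3,fy=3,interpolation=cv2.INTER_CUBIC))
```

```text
(no output)
```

View pics/s2c.png

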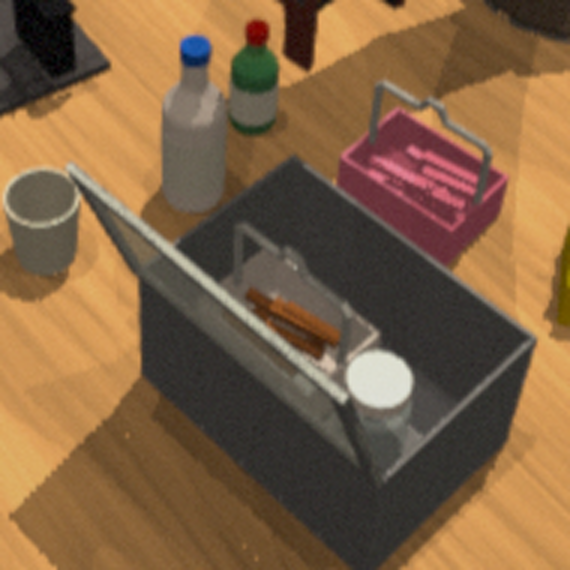

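The lid corners at (274,236) and (365,312) fit 1.9 rad, so the lid is on its stop. The basket pose residuals are under 0.7 px, except for one misread kink point. Now the grasp by the −y shoulder, then the lift.

Run:
```python
from h import *
BK=(.5902,.2127,.1273); yaw=np.degrees(BK[2])+90
g=place(np.array([[0,-.036,.13-.019]]),*BK)[0]
robot.gripper_to(.6)
robot.reach(g+[0,0,.12],[180,0,yaw])
hit=robot.line_to(g,velocity=.15,force_limit=10); print("hit",hit,readout.get_obs()["ee_pos"],g)
if not hit:
    robot.gripper_to(0); o=readout.get_obs(); print(o["opening"],o["grasp_force"])
    robot.line_to(g+[0,0,.08],velocity=.12); robot.line_to(g+[0,0,.30],velocity=.25)
    robot.pause(.2);o=readout.get_obs(); print(o["opening"],o["grasp_force"],o["force"],o["torque"],o["clock"])
    np.save("w.npy",imaging.camera_params("wrist"),allow_pickle=True)
    w=imaging.camera("wrist"); s=imaging.camera("scene")
    cv2.imwrite("pics/g.png",np.vstack([w,s])[:,:,::-1]); cv2.imwrite("pics/gv.png",np.hstack([w[60:400,130:520],s[100:400,240:560].copy() if 0 else cv2.resize(s[60:400,220:610],(390,340))])[:,:,::-1])
```

```text
hit False [0.59534976 0.17755721 0.11220529] [0.59477043 0.1769913  0.111     ]
0.08108555972999204 30.000002682209015
0.07901699760980509 29.999510943889618 [-0.40118483 -0.3939435  -3.34615516] [-0.12594782 -0.12806212 -0.00637977] 18.8167
```

View pics/gv.png

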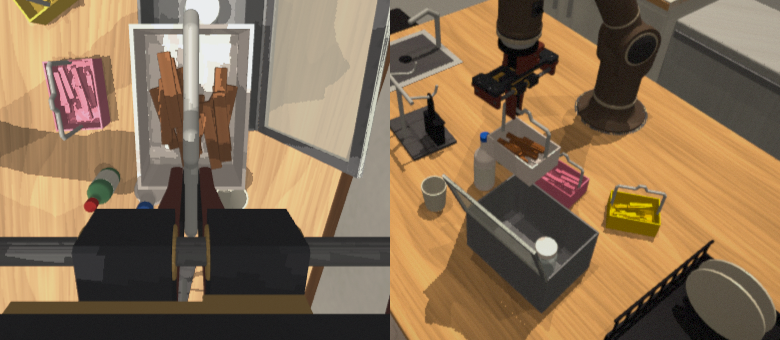

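Opening 0.079 is about 7 mm with 30 N on the pads, so the wire is held. The lifted basket is visible with rim corners at about (260,86), (383,86), (375,252), (267,248) in the wrist picture. I'll check its tilt in the gripper.

Run:
```python
from h import *
np.set_printoptions(precision=4,suppress=True)
P=np.load("w.npy",allow_pickle=True).item()
w=cv2.imread("pics/g.png")[:400]
T=np.array(readout.get_obs()["ee_pos"]); print(T,readout.get_obs()["tcp_rot"])
px=np.array([(260,86),(383,86),(375.,252),(267,248)])
pts=np.array([(-.045,.065,.055),(.045,.065,.055),(.045,-.065,.055),(-.045,-.065,.055)])-[0,-.036,.125]
def m(q): return R.from_euler("xz",[q[0],q[3]]).apply(pts)+T+[q[1],q[2],.019]
q,e=fit(m,px,P,[0,0,0,.127]);print("tilt deg",np.degrees(q[0]),"dx,dy",q[1:3],"yaw",np.degrees(q[3]),e.tolist())
# no-tilt prediction
print(proj(m([0,0,0,.127]),P), proj(m([.1,0,0,.127]),P))
o=[180,0,86.25]
for P3 in [(-.095,-.101,.35),(-.095,-.101,.207),(-.0125,-.101,.207),(-.0125,-.101,.167)]:
    k=robot.solve_ik(place(np.array([P3]),*ST)[0],o); print(None if k is None else np.round(k))
```

```text
[0.5947 0.1768 0.4103] [-179.9378    0.0095   97.2937]
tilt deg -3.8864980524648414 dx,dy [-0.0017  0.0031] yaw 7.147609580958589 [[0.2, -0.4], [0.1, 0.1], [-0.4, -0.6], [0.1, 2.9]]
[[259.6102  82.2967]
 [386.7689  82.4953]
 [375.9278 248.5849]
 [269.1008 248.2953]] [[255.693   70.1806]
 [390.9709  70.3805]
 [375.8623 239.5356]
 [269.2042 239.253 ]]
[ 69.  25. -52.  81.  20.  83.  14.]
[ 68.  31. -50.  93.  25.  68.   9.]
[ 60.  38. -50.  82.  29.  73.   5.]
[ 60.  40. -49.  85.  31.  69.   3.]
```

Run:
```python
from h import *
np.set_printoptions(precision=4,suppress=True)
o=[180,0,86.25]; S=lambda x,z:place(np.array([[x,-.101,z]]),*ST)[0]
robot.reach(S(-.10,.40),o); robot.line_to(S(-.10,.215),velocity=.2); robot.pause(.2)
h1=robot.line_to(S(-.0125,.215),velocity=.08,force_limit=6)
ob=readout.get_obs(); print(h1,ob["force"],ob["ee_pos"],S(-.0125,.215),ob["clock"])
for n in("wrist","scene","top"): cv2.imwrite(f"pics/in_{n}.png",imaging.camera(n)[:,:,::-1])
if not h1:
    h2=robot.line_to(S(-.0125,.160),velocity=.035,force_limit=3)
    ob=readout.get_obs(); print(h2,ob["force"],ob["torque"],ob["ee_pos"],ob["clock"])
    for n in("wrist","scene","top"): cv2.imwrite(f"pics/dn_{n}.png",imaging.camera(n)[:,:,::-1])
```

```text
False [-0.8874  0.3231 -3.8119] [ 0.5592 -0.3798  0.215 ] [ 0.5597 -0.3796  0.215 ] 23.4667
True [ 1.1599 -0.803   2.2475] [ 0.0512 -0.2685 -0.073 ] [ 0.5595 -0.3792  0.1658] 24.8583
```

The basket stopped at TCP z = 0.1658, which puts the bail at 0.194, matching the seat height of 0.195. A shoulder resting on the hook would have stopped about 13 mm higher. Releasing now.

Run:
```python
from h import *
robot.gripper_to(.35); robot.pause(.3)
p=readout.get_obs()["ee_pos"]
robot.line_to([p[0],p[1],.30],velocity=.12); robot.line_to([p[0]-.12,p[1]-.05,.42],velocity=.3)
robot.pause(1.5)
s=imaging.camera("scene");t=imaging.camera("top");robot.pause(.4);s2=imaging.camera("scene")
print(readout.get_obs()["clock"],readout.get_obs()["force"], np.abs(s.astype(int)-s2)[120:230,190:300].mean())
cv2.imwrite("pics/end_s.png",s[:,:,::-1]);cv2.imwrite("pics/end_t.png",t[:,:,::-1])
r=lambda im,k:cv2.resize(im,None,fx=k,fy=k,interpolation=cv2.INTER_CUBIC)
a=r(s[110:230,190:310],3.3);b=r(t[130:250,370:490],3.3);c=r(s[180:380,240:480],1.0)
m=np.zeros((600,792,3),np.uint8);m[:396,:396]=a;m[:396,396:]=b;m[396:596,:240]=c;m[396:596,260:580]=cv2.resize(t,(320,200))
cv2.imwrite("pics/end.png",m[:,:,::-1])
ps=imaging.camera_params("scene")
K=(*place(np.array([[-.0125,-.065,0]]),*ST)[0][:2],ST[2])
print(proj(place(np.array([(-.045,.065,.116),(.045,.065,.116),(.045,-.065,.116),(-.045,-.065,.116),(0,0,.195)]),*K),ps),proj(place(np.array([(-.045,.065,.116),(.045,.065,.116),(.045,-.065,.116),(-.045,-.065,.116)]),*K),imaging.camera_params("top")))
```

```text
29.95 [0.29271788 0.85943299 0.23909489] 2.2381267217630856
[[264.31381885 157.28143822]
 [238.00461628 167.30229278]
 [219.66472497 144.62533488]
 [245.10963165 135.59892571]
 [239.26497517 130.30353903]] [[422.16955052 205.12834741]
 [423.2430274  169.9733296 ]
 [474.52998791 174.30935533]
 [474.37688291 209.49522821]]
```

View pics/end.png

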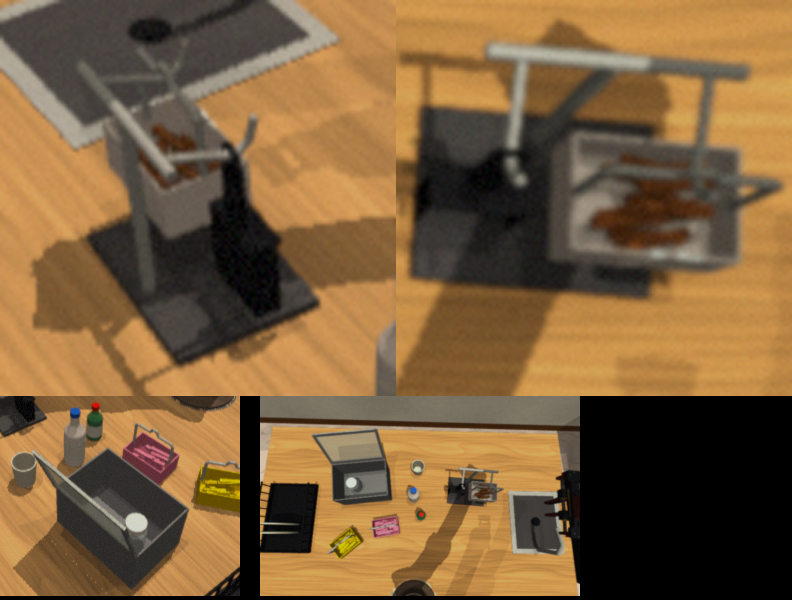

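The final views show the basket on the free hook. Its rim corners are at about (421,169), (474,174), (473,210), (417,209) in the top view, against a level prediction of (423,170), (474,174), (474,209), (422,205). The lid is open, and the jar, bottle, cup and soap are standing. Next is a stillness check against image noise, then hand-in.

Run:
```python
from h import *
old=cv2.imread("pics/end_s.png")[:,:,::-1].astype(int); n=imaging.camera("scene").astype(int)
robot.pause(.5); n2=imaging.camera("scene").astype(int)
a=lambda x,y:np.abs(x-y)
for x,y in((old,n),(n,n2)): print(a(x,y)[130:190,215:270].mean(), a(x,y)[250:340,300:380].mean(), a(x,y)[300:390,100:250].mean())
if a(old,n)[130:190,215:270].mean()<4: print(robot.sign_off())
```

```text
2.4993939393939395 2.4393055555555554 1.9077283950617283
2.5144444444444445 2.4182407407407407 1.9315802469135803
the job is handed in; nothing more can be done
None
```

The job is handed in at about 31 s: the lid rests open on its stop, the basket hangs level and still by its kink on the free hook, and the jar and other things are where they were.

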